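# Seat a press-fit header with the two-stop hand press

## Robot

A 6-joint arm with a two-finger parallel gripper is mounted at the origin on the work surface. World frame = base frame: x ahead of the robot, y to its left, z up, the work surface at z = 0. Lengths are in m, angles in rad, forces in N, time in s.
With the tool pointing down it reaches from about 0.25 to 0.775 m from the base axis. Payload 4 kg.
Tool frame: the origin (TCP) lies at the very end of the fingers, on their centre line; the grasp point (between the pads) lies 19 mm behind it; z points along the fingers, y is the line along which they close (so a half turn about z gives the same grasp; the last joint's range is limited). The gripper opens to 94 mm and grips with 3 to 60 N. Pads are 16 mm wide; open, the fingers measure 119 mm over their backs; the gripper's body (75 mm by 177 mm) begins 78 mm behind the grasp point.
Start: joints at [-1.361, 0.087, 1.371, -0, 1.684, -0.103], TCP at [0.169, -0.523, 0.17] pointing down, gripper open.
Joint ranges: [-3.1, 3.1], [-0.76, 2.03], [0.27, 2.55], [-1.08, 4.22], [0.17, 2.65], [-2.57, 2.57]. Speed limits (rad/s): [2.79, 2.79, 3.14, 3.14, 3.14, 3.14].

## Interface

Orientations are given as [roll, pitch, yaw] about the fixed x, y, z axes, in that order (R = Rz(yaw) Ry(pitch) Rx(roll)).
In Python, from bench import robot gives the robot as it stands. The module is installed in compiled form; this text tells all that it offers.
- The arm moves only by the tool move_arm, never from a script. Its argument "deltas" is one flat list of numbers, 7 for each row, row after row: the turn, a rotation vector about the tool's x, y, z in rad, then the shift along the tool's x, y, z in cm, then the closure, from -1 (fully open) to 1 (shut). A call has 1 to 8 rows; each row is the pose to reach, as a shift and turn from the pose commanded when the call began, along the tool's axes at that moment; what a row does not reach only later rows make up. A row lasts 1/10 s, in which the tool goes at most 50 mm and 8.59 degrees, less where a joint would pass 70% of its speed; a pose out of reach is approached as far as the arm can. A call with a gripper value outside its range is refused whole. The fingers move at their own pace and stop on an object; the grip force is fixed at half the most. Time passes only in rows, so rows that repeat a pose let the fingers close. It gives the time, the measured TCP pose, the force, the opening and the grip force at its end, in the units of the state.
- robot.get_obs(): the state, without advancing time (a new reading comes with each control period).
- robot.snapshot(name): name is "side" or "top"; returns a dict with "image" (400x640x3 uint8, red, green, blue), "depth" (400x640 float32, m along the optical axis (not along the pixel's ray), 0 where there is no reading), "fov_y" (degrees; the focal length in pixels is half the picture's height over the tangent of half this angle, whatever the lens; pixels are square), "cx", "cy" (the principal point, pixels), "origin" and "orientation" of the camera in the world. Camera axes: x right, y up, looking along -z (the intrinsics and any distortion apply to the point x, -y, -z); pixel columns grow to the right and rows downward; lengths in m; the calibration is good to about 2 mm. A picture is of the moment at which its call begins.
- robot.close_job(): hands the job in; it is judged then, once.
The state is a dict: "time": time; "joint_positions": joint angles; "qvel": joint speeds; "joint_torque": joint torques, N m; "tool_pos": TCP position; "ee_rot": TCP orientation; "wrist_force": force on the tool from outside, world axes, zero at the start; "wrist_torque": the same for the moment, N m; "width": finger opening in m; "finger_force": force on a finger pad.
Only numpy, scipy, OpenCV 4.12 (cv2) and the standard library are available. Lean on these libraries where they do the work, as an engineer would, in place of code of your own. Each camera call takes 0.05 s, during which the arm holds its last target. There are 200 camera calls.

## Task

The header on the circuit board stands a few millimetres proud and has to be pressed home. Slide the board carrier all the way in under the press, then push the press's black cap straight down with closed fingertips, through the soft stop where the ram meets the header to the hard stop where the header sits fully down; keep it firmly against the hard stop with 16 to 20 N for about a second, never more than 23 N, then let the plunger come all the way up. Leave the carrier fully in and do not disturb the loose things round the press.

Things in the scene. Friction and masses are not known exactly. Their poses are not given: they have to be found in the camera images.
- press: small hand press standing fixed on the table: grey base plate 230 x 170 x 12 mm, two steel columns 16 mm thick, a grey head 60 x 160 mm whose top is 110 mm above the table. Its origin lies on the table directly below the plunger; its x axis points from the open (loading) side to the back, the way in which the carrier slides in; y is across, z up
- cap_top (a point): the black round cap on top of the plunger, 38 mm across and 13 mm thick, with a flat top; it moves with the plunger. The point is the centre of its top face, 166 mm above the table when the plunger is up. Press straight down on it; do not pinch it
- plunger (a joint): how far the plunger is down, m: 0 up, 0.033 most. A spring lifts it (3 N, plus 0.06 N per mm). Carrier in: after 10 to 26 mm the ram meets the header (soft stop) and drives it with 6 N more, never over 12 N in all on the cap; within 4 mm it sits on the board and the push jumps to 13 N, then 9 N per mm (hard stop). Boards lie up to 15 mm higher or lower: stop depths are known only by feel
- carrier (a joint): how far the board carrier is slid in, m: 0 fully out towards the loading side, 0.060 fully in against its stop, where the header lies under the ram. It slides with about 3 N and stays where it is left
- carrier_post (a point): the carrier's upright round steel post, 16 mm thick, standing 57 mm above the carrier's plate on its loading side, used to slide it. The point lies on the post's axis 22 mm below its top (56 mm above the table; the post's top is at 78 mm, the plate's top at 21 mm). With the carrier in, the post stands 100 mm from the plunger's axis and 70 mm clear of the head
- connector (a joint): how far the black header (12 x 46 x 12 mm) is pressed into the green board, m: 0 stands 4 mm proud, 0.004 sits fully down on the board. It stays where it is pressed to
- spare_header: loose spare header, black, 12 x 46 x 12 mm, lying beside the press; origin under its centre; leave alone
- relay: loose dark relay block 30 x 22 x 20 mm beside the press; origin under its centre; leave alone
- spool: loose grey spool 60 mm across, 40 mm high, standing beside the press; origin under its centre; leave alone
- flask: loose white plastic bottle with black cap, 48 mm across, 110 mm high, standing beside the press; origin under its centre; leave alone
- driver: loose screwdriver with a black handle lying beside the press; leave alone
- pin_jar: loose clear jar with white cap, 44 mm across, 45 mm high, beside the press; origin under its centre; leave alone

How it is judged:
On the way, in this order (a step that is already met when the one before it is completed fails the run):
1. the carrier is slid fully in (within 2 mm) with the header not yet pressed down (value of joint carrier above 0.058 m and value of joint connector below 0.002 m), for 0.2 s.
2. the header is pressed fully down (within 0.5 mm) and the cap is kept against the hard stop with more than 14.5 N, with the carrier in (value of joint carrier above 0.058 m and value of joint connector above 0.0035 m and contact force between plunger and the fingers above 14.5 N), for 0.4 s.
At the end, for the whole second after the job is handed in: The plunger is up again (within 3 mm), the header sits fully down on the board (within 0.5 mm) and the carrier is still fully in (within 2 mm) (value of joint plunger below 0.003 m and value of joint connector above 0.0035 m and value of joint carrier above 0.058 m); the robot touches nothing.
It fails at once if the cap is loaded with more than 23 N (contact force between plunger and the fingers above 23 N).
It fails at once if a loose thing beside the press is moved more than 30 mm (distance of any of spare_header, relay, spool, flask, driver, pin_jar from where it was at the start of the episode above 0.03 m).
It also fails if it takes over 54 s, if anything falls off the work surface, if the arm or the gripper's body presses on something with over 40 N, if the wrist force passes 120 N, or if a joint passes its speed limit or range.

## Working session

There is one attempt and no reset: what is moved stays moved. The work goes in short steps, Python scripts to look and compute and a tool call to move; the robot and the scene stay as the last step left them, time stands still between calls to the robot, and variables do not carry over. Pictures are saved under pics/ and viewed, at most 10 in all, crops included, and the job is handed in when it is done.

Besides the shell and the picture viewer there is one more tool, called after ">>>" by a JSON object that holds its "method" and its "body", one argument or row to a line. move_arm: Moves the arm, as the interface text tells. Its arguments: {"type":"object","properties":{"deltas":{"type":"array","items":{"type":"number"}}},"required":["deltas"]}

```bash
mkdir -p pics; cat > h.py <<'E'
import numpy as np, cv2
from bench import robot
from scipy.spatial.transform import Rotation as R
def snap(n,f):
    s=robot.snapshot(n); cv2.imwrite(f'pics/{f}.png',s['image'][:,:,::-1]); np.savez(f'pics/{f}.npz',**s); return s
def rot(o):
    o=np.asarray(o,float)
    return o if o.shape==(3,3) else (R.from_euler('xyz',o) if o.size==3 else R.from_quat(o)).as_matrix()
def P(s,u,v,d=None):
    f=200/np.tan(np.radians(float(s['fov_y']))/2)
    d=s['depth'][int(v),int(u)] if d is None else d
    return np.array(s['origin'])+rot(s['orientation'])@np.array([(u-s['cx'])/f*d,-(v-s['cy'])/f*d,-d])
E
python3 - <<'E'
from h import *
for n in('top','side'):
    s=snap(n,n+'0'); print({k:v for k,v in s.items() if k not in('image','depth')})
print(robot.get_obs())
E
```

```text
{'fov_y': 45.39327282377727, 'cx': 313.2508602587555, 'cy': 203.63593273866567, 'origin': array([0.46492693, 0.04326134, 1.2901332 ]), 'orientation': array([ 0.0997174 , -0.01226432, -1.58066386])}
{'fov_y': 48.4884483324362, 'cx': 325.5131211026925, 'cy': 196.300617293249, 'origin': array([0.11451239, 0.59514203, 0.61617486]), 'orientation': array([ 0.96791757, -0.01805455, -2.38784074])}
{'time': 0.1, 'joint_positions': array([-1.36109237e+00,  8.78852206e-02,  1.37207974e+00, -1.85602195e-05,
        1.68360328e+00, -1.03127235e-01]), 'qvel': array([ 0.00181776,  0.00039201, -0.00402011, -0.00144379, -0.00018488,
       -0.00061102]), 'joint_torque': array([ 1.51985634e-03, -3.41254306e+01, -3.03300869e+01,  7.18794158e-02,
        3.04635172e-02, -1.03918560e-04]), 'tool_pos': array([ 0.16912187, -0.52276405,  0.1687309 ]), 'ee_rot': array([-3.13962566e+00, -1.85027531e-04,  3.12828938e-01]), 'wrist_force': array([-0.27430032,  0.34262675,  0.50167647]), 'wrist_torque': array([ 0.01224293,  0.06416235, -0.05591045]), 'finger_force': 0.0, 'width': 0.09396766732320003}
```

View pics/top0.png

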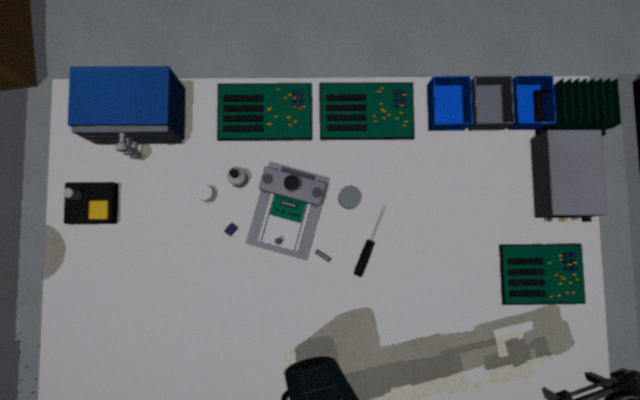

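View pics/side0.png

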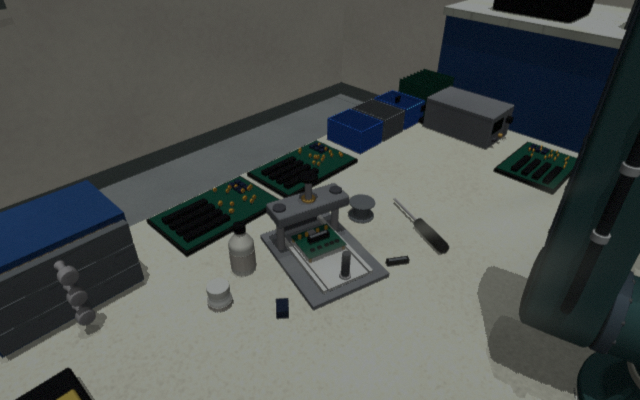

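The top view shows the cap at about (292,182) and the post at about (279,240). The press's open side faces the robot, and the loose parts stand clear of the path to the post. I'll enlarge the press and measure.

```bash
python3 - <<'E'
from h import *
for n,b in(('top0',(240,150,100,115)),('side0',(255,170,140,135))):
    im=cv2.imread(f'pics/{n}.png');x,y,w,h=b
    cv2.imwrite(f'pics/{n}c.png',cv2.resize(im[y:y+h,x:x+w],None,fx=5 if n=='top0' else 4,fy=5 if n=='top0' else 4,interpolation=2))
s=dict(np.load('pics/top0.npz'))
for u,v in[(292,182),(279,240),(278,243),(268,179),(319,190),(348,197),(237,176),(206,193),(231,229),(323,256)]: print(u,v,s['depth'][v,u],P(s,u,v).round(4))
E
```

```text
292 182 1.1338254 [0.6292 0.0783 0.1665]
279 240 1.2104006 [0.4945 0.1148 0.0756]
278 243 1.2048419 [0.4869 0.117  0.0804]
268 179 1.1860864 [0.6448 0.1393 0.1147]
319 190 1.1866559 [0.6164 0.0131 0.113 ]
348 197 1.2597535 [ 0.6067 -0.065   0.0396]
237 176 1.2043651 [0.6558 0.2188 0.0964]
206 193 1.247532 [0.6193 0.3063 0.0482]
231 229 1.2675312 [0.5262 0.2451 0.0196]
323 256 1.2721506 [0.4525 0.0018 0.0108]
```

View pics/top0c.png

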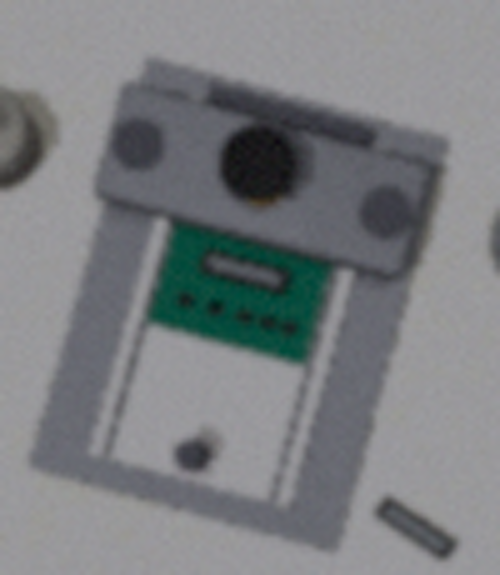

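View pics/side0c.png

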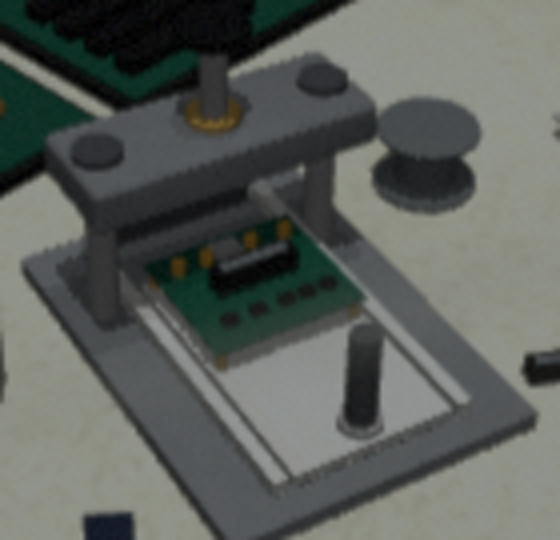

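The crops show the cap centre at (291.8,182.6), the post top at (278.6,241) and the plate's front corners at (247,243) and (308,260). Next I need the yaw.

```bash
python3 - <<'E'
from h import *
s=dict(np.load('pics/top0.npz'))
def Z(u,v,z):
    a=P(s,u,v,1.0);o=s['origin'];return o+(a-o)*(z-o[2])/(a[2]-o[2])
fl,fr,bl,br=[Z(u,v,.012) for u,v in((247,243),(307.5,260),(269.5,162),(329,178))]
print(fl,fr,bl,br)
for a,b in((fl,bl),(fr,br)): d=b-a;print(np.linalg.norm(d),np.degrees(np.arctan2(d[1],d[0])))
for a,b in((fr,fl),(br,bl)): d=b-a;print(np.linalg.norm(d),np.degrees(np.arctan2(-d[0],d[1])))
c=Z(291.8,182.6,.166);p=Z(278.6,241,.078);print(c,p,c-p,np.linalg.norm((c-p)[:2]))
# depth-blob centroids
D=s['depth'];
vv,uu=np.mgrid[0:400,0:640]
W=np.stack([P(s,u,v) for v,u in zip(vv[150:265,240:340].ravel(),uu[150:265,240:340].ravel())])
m=abs(W[:,2]-.166)<.008;print('cap',m.sum(),W[m].mean(0),np.ptp(W[m],0))
m=(abs(W[:,2]-.078)<.008)&(W[:,0]<.56);print('post',m.sum(),W[m].mean(0),np.ptp(W[m],0))
t=robot.get_obs();print(t['tool_pos'],t['ee_rot'])
E
```

```text
[0.48895138 0.20359174 0.012     ] [0.44241558 0.04307508 0.012     ] [0.70693698 0.1436404  0.012     ] [ 0.66189408 -0.01691823  0.012     ]
0.2260793778402322 -15.377547511814162
0.227530230578451 -15.28804661739186
0.16712623807041724 -16.16753883779748
0.1667571159969017 -15.670863183704409
[0.62784247 0.0787497  0.166     ] [0.49197724 0.11565409 0.078     ] [ 0.13586522 -0.03690439  0.088     ] 0.14078811365780527
cap 195 [0.62914378 0.0796057  0.16559687] [0.03651048 0.03577621 0.01276695]
post 32 [0.49327348 0.11845187 0.07758748] [0.01280166 0.0128813  0.00989456]
[ 0.16912187 -0.52276405  0.1687309 ] [-3.13962566e+00 -1.85027531e-04  3.12828938e-01]
```

Press yaw is about -15.5°. The carrier is already about 19 mm in, so it needs about 41 mm more. I'll go behind the post with closed fingers and tool x along the press's x axis.

>>> {"method": "move_arm", "body": {
  "deltas": [0, 0, 0.15, 5, -5, 0, 1, 0, 0, 0.3, 10, -11, 0, 1, 0, 0, 0.45, 15, -17, 0, 1, 0, 0, 0.583, 20, -23, 0, 1, 0, 0, 0.583, 23, -26.5, 0, 1, 0, 0, 0.583, 26, -30, 0, 1, 0, 0, 0.583, 29, -33, 0, 1, 0, 0, 0.583, 29, -33, 0, 1]
}}

```text
time: 0.9
tool_pos: [0.3271, -0.1557, 0.1695]
ee_rot: [3.142, -0.0, -0.271]
wrist_force: [1.5, 0.1, -0.2]
width: 0.0332
finger_force: 0.0
```

>>> {"method": "move_arm", "body": {
  "deltas": [0, 0, 0, 1, -4.5, 0, 1, 0, 0, 0, 2, -9, 0, 1, 0, 0, 0, 3, -13.5, 0, 1, 0, 0, 0, 3, -18, 0, 1, 0, 0, 0, 3, -22, 0, 1, 0, 0, 0, 3, -26, 0, 1, 0, 0, 0, 3, -26, 0, 1, 0, 0, 0, 3, -26, 0, 1]
}}

```text
time: 1.7
tool_pos: [0.4249, 0.0852, 0.1691]
ee_rot: [3.14, 0.001, -0.268]
wrist_force: [0.5, -1.1, -0.1]
width: 0.0002
finger_force: 0.0
```

>>> {"method": "move_arm", "body": {
  "deltas": [0, 0, 0, 1.1, -4.8, 0, 1, 0, 0, 0, 1.1, -4.8, 4, 1, 0, 0, 0, 1.1, -4.8, 8, 1, 0, 0, 0, 1.1, -4.8, 12.2, 1, 0, 0, 0, 1.1, -4.8, 12.2, 1, 0, 0, 0, 1.1, -4.8, 12.2, 1]
}}

```text
time: 2.3
tool_pos: [0.4485, 0.1269, 0.048]
ee_rot: [3.141, 0.001, -0.272]
wrist_force: [-0.2, 0.5, 0.7]
width: 0.0004
finger_force: 0.0
```

```bash
python3 - <<'E'
from h import *
s=snap('side','s1');o=robot.get_obs();print(o['tool_pos'],o['wrist_force'])
im=cv2.imread('pics/s1.png');cv2.imwrite('pics/s1c.png',cv2.resize(im[150:330,240:440],None,fx=3,fy=3,interpolation=2))
E
```

```text
[0.4502251  0.1273358  0.04980192] [ 0.78584627  0.27406325 -0.1730227 ]
```

View pics/s1c.png

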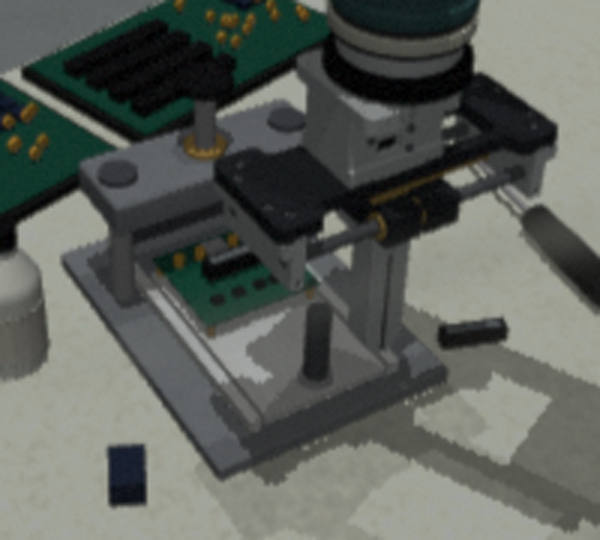

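The side view shows the fingertips behind the post but possibly offset sideways: the tip is near (365,265) in full-image pixels and the post top near (346,252). I'll check this with projection and depth.

```bash
python3 - <<'E'
from h import *
s=dict(np.load('pics/s1.npz'));f=200/np.tan(np.radians(float(s['fov_y']))/2)
def proj(p):
    c=rot(s['orientation']).T@(np.array(p)-s['origin']);return (s['cx']+f*c[0]/-c[2]).round(1),(s['cy']-f*c[1]/-c[2]).round(1)
for p in[(.4485,.127,.048),(.4925,.117,.078),(.4925,.117,.021),(.6285,.079,.166)]: q=proj(p);print(p,q,'crop',((q[0]-240)*3).round(),((q[1]-150)*3).round())
for u,v in[(346,255),(346,262),(345,270),(364,255),(366,260),(366,264),(373,258),(310,172)]: print(u,v,P(s,u,v).round(3))
E
```

```text
(0.4485, 0.127, 0.048) (np.float64(362.8), np.float64(278.1)) crop 368.0 384.0
(0.4925, 0.117, 0.078) (np.float64(348.6), np.float64(251.2)) crop 326.0 304.0
(0.4925, 0.117, 0.021) (np.float64(347.2), np.float64(274.0)) crop 322.0 372.0
(0.6285, 0.079, 0.166) (np.float64(310.1), np.float64(174.3)) crop 210.0 73.0
346 255 [0.488 0.129 0.079]
346 262 [0.487 0.129 0.063]
345 270 [0.488 0.13  0.044]
364 255 [0.441 0.14  0.116]
366 260 [0.44  0.134 0.102]
366 264 [0.439 0.135 0.093]
373 258 [0.436 0.12  0.1  ]
310 172 [0.634 0.074 0.167]
```

The fingers and post line up to about 4 mm. I'll shift 4 mm and push.

>>> {"method": "move_arm", "body": {
  "deltas": [0, 0, 0, 1, -0.4, 0, 1, 0, 0, 0, 2, -0.4, 0, 1, 0, 0, 0, 3, -0.4, 0, 1, 0, 0, 0, 3.8, -0.4, 0, 1, 0, 0, 0, 4.6, -0.4, 0, 1, 0, 0, 0, 5.4, -0.4, 0, 1, 0, 0, 0, 6, -0.4, 0, 1, 0, 0, 0, 6, -0.4, 0, 1]
}}

```text
time: 3.15
tool_pos: [0.5083, 0.1158, 0.0476]
ee_rot: [3.141, 0.0, -0.271]
wrist_force: [1.1, -0.2, 0.3]
width: 0.0002
finger_force: 0.0
```

>>> {"method": "move_arm", "body": {
  "deltas": [0, 0, 0, 0.2, 0, 0, 1, 0, 0, 0, 0.4, 0, 0, 1, 0, 0, 0, 0.6, 0, 0, 1, 0, 0, 0, 0.7, 0, 0, 1]
}}

```text
time: 3.55
tool_pos: [0.5145, 0.1142, 0.0478]
ee_rot: [3.142, -0.0, -0.27]
wrist_force: [-1.3, 0.2, 0.5]
width: 0.0005
finger_force: 0.0
```

>>> {"method": "move_arm", "body": {
  "deltas": [0, 0, 0, 0.1, 0, 0, 1, 0, 0, 0, 0.2, 0, 0, 1, 0, 0, 0, 0.3, 0, 0, 1, 0, 0, 0, 0.4, 0, 0, 1]
}}

```text
time: 3.95
tool_pos: [0.5184, 0.1131, 0.0478]
ee_rot: [3.142, -0.0, -0.27]
wrist_force: [0.1, -1.2, 0.6]
width: 0.0004
finger_force: 0.0
```

>>> {"method": "move_arm", "body": {
  "deltas": [0, 0, 0, 0.1, 0, 0, 1, 0, 0, 0, 0.2, 0, 0, 1, 0, 0, 0, 0.3, 0, 0, 1]
}}

```text
time: 4.25
tool_pos: [0.5213, 0.1123, 0.0478]
ee_rot: [3.142, -0.0, -0.27]
wrist_force: [0.3, 0.2, 0.5]
width: 0.0003
finger_force: 0.0
```

```bash
python3 - <<'E'
from h import *
s=snap('side','s2');o=robot.get_obs();print(o['tool_pos'],o['wrist_force'],o['wrist_torque'])
im=cv2.imread('pics/s2.png');cv2.imwrite('pics/s2c.png',cv2.resize(im[150:330,240:440],None,fx=3,fy=3,interpolation=2))
E
```

```text
[0.52142839 0.11223352 0.04775987] [-0.01399793 -0.0346372   1.21051658] [0.02903611 0.02462721 0.03912609]
```

View pics/s2c.png

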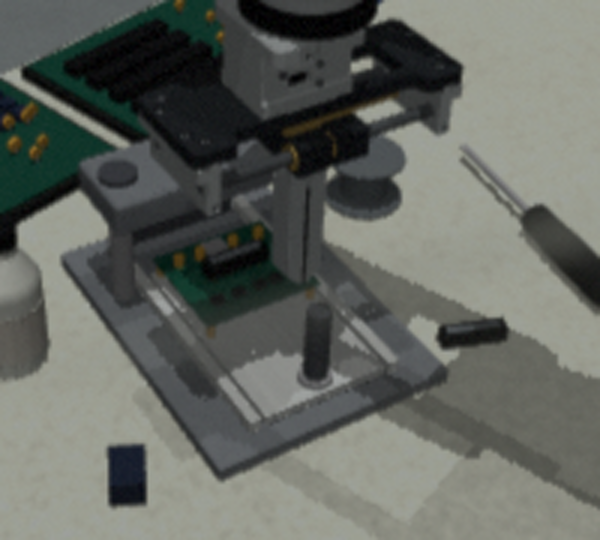

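The post hasn't moved; the fingers passed it. The visible tip ends near crop (298,280), higher in the picture than the reported TCP would be. I'll compare the tip's measured depth with the reported TCP.

```bash
python3 - <<'E'
from h import *
s=dict(np.load('pics/s2.npz'));f=200/np.tan(np.radians(float(s['fov_y']))/2)
c=rot(s['orientation']).T@(np.array([.5214,.1122,.0478])-s['origin']);print('tcp proj',s['cx']+f*c[0]/-c[2],s['cy']-f*c[1]/-c[2])
for u in(336,343):
  for v in range(210,252,4): print(u,v,P(s,u,v).round(3))
t=snap('top','t2')
W=np.array([[P(t,u,v) for u in range(200,420)] for v in range(150,300)]).reshape(-1,3)
for z0,z1 in((.068,.086),):
  m=(W[:,2]>z0)&(W[:,2]<z1)&(W[:,0]<.56)&(W[:,0]>.45)&(abs(W[:,1]-.117)<.03);print(m.sum(),W[m].mean(0) if m.any() else '')
o=robot.get_obs();print(o['joint_positions'])
E
```

```text
tcp proj 337.94826430475484 254.8708985782267
336 210 [0.516 0.129 0.165]
336 214 [0.515 0.13  0.158]
336 218 [0.516 0.129 0.148]
336 222 [0.515 0.129 0.14 ]
336 226 [0.516 0.127 0.129]
336 230 [0.515 0.128 0.121]
336 234 [0.514 0.129 0.113]
336 238 [0.515 0.127 0.102]
336 242 [0.514 0.128 0.094]
336 246 [0.551 0.085 0.035]
336 250 [0.552 0.082 0.022]
343 210 [0.512 0.115 0.16 ]
343 214 [0.511 0.115 0.151]
343 218 [0.512 0.115 0.142]
343 222 [0.51  0.116 0.135]
343 226 [0.512 0.113 0.123]
343 230 [0.511 0.114 0.115]
343 234 [0.511 0.113 0.105]
343 238 [0.509 0.114 0.098]
343 242 [0.511 0.112 0.085]
343 246 [0.545 0.069 0.029]
343 250 [0.543 0.071 0.02 ]
4 [0.48694774 0.11837076 0.07916125]
[ 1.05910303e-01  1.06692236e-01  1.59473730e+00 -1.23249343e-04
  1.44012189e+00  1.94698602e+00]
```

View pics/t2.png

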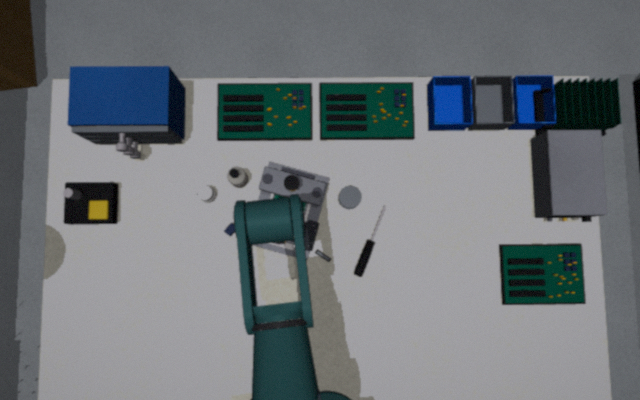

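The real fingertips sit about 35 mm above the reported TCP (measured tip z about 0.083), so they passed just over the post; sideways they agree. I'll back out at raised height, then go 30 mm lower.

>>> {"method": "move_arm", "body": {
  "deltas": [0, 0, 0, 0, 0, -1.5, 1, 0, 0, 0, -4, 0, -1.5, 1, 0, 0, 0, -7.5, 0, -1.5, 1, 0, 0, 0, -7.5, 0, -1.5, 1, 0, 0, 0, -7.5, 0, 0, 1, 0, 0, 0, -7.5, 0, 1.5, 1, 0, 0, 0, -7.5, 0, 2.7, 1, 0, 0, 0, -7.5, 0, 2.7, 1]
}}

```text
time: 5.15
tool_pos: [0.4481, 0.132, 0.0195]
ee_rot: [3.14, 0.003, -0.27]
wrist_force: [0.6, 0.4, 0.8]
width: 0.0003
finger_force: 0.0
```

```bash
python3 - <<'E'
from h import *
s=snap('side','s3');o=robot.get_obs();print(o['tool_pos'],o['wrist_force'])
for u in(360,366,372):
  for v in range(256,292,3): print(u,v,P(s,u,v).round(3))
im=cv2.imread('pics/s3.png');cv2.imwrite('pics/s3c.png',cv2.resize(im[150:330,240:440],None,fx=3,fy=3,interpolation=2))
E
```

```text
[0.44885599 0.13212112 0.02039817] [-0.44639643 -0.64168149 -0.31381475]
360 256 [0.443 0.148 0.118]
360 259 [0.441 0.15  0.113]
360 262 [0.442 0.148 0.105]
360 265 [0.442 0.147 0.098]
360 268 [0.442 0.147 0.09 ]
360 271 [0.441 0.148 0.085]
360 274 [0.441 0.146 0.076]
360 277 [0.441 0.146 0.069]
360 280 [0.44  0.146 0.063]
360 283 [0.465 0.112 0.013]
360 286 [0.461 0.116 0.01 ]
360 289 [0.461 0.116 0.003]
366 256 [0.439 0.137 0.113]
366 259 [0.439 0.136 0.106]
366 262 [0.439 0.135 0.098]
366 265 [0.439 0.134 0.091]
366 268 [0.438 0.135 0.085]
366 271 [0.438 0.134 0.078]
366 274 [0.437 0.134 0.071]
366 277 [0.438 0.132 0.062]
366 280 [0.462 0.097 0.012]
366 283 [0.457 0.103 0.012]
366 286 [0.458 0.101 0.001]
366 289 [ 0.455  0.105 -0.   ]
372 256 [0.496 0.036 0.011]
372 259 [0.489 0.045 0.013]
372 262 [0.485 0.05  0.012]
372 265 [0.479 0.057 0.012]
372 268 [0.474 0.063 0.012]
372 271 [0.466 0.075 0.018]
372 274 [0.465 0.076 0.011]
372 277 [0.46  0.082 0.011]
372 280 [0.455 0.088 0.011]
372 283 [0.453 0.09  0.006]
372 286 [0.45  0.093 0.001]
372 289 [ 0.446  0.097 -0.   ]
```

View pics/s3c.png

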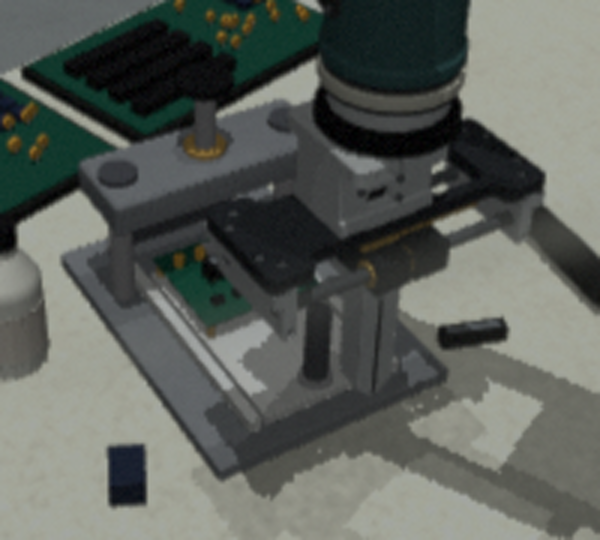

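The visible tip is at z≈0.060 and laterally in line with the post. I'll go 1 cm lower, then push.

>>> {"method": "move_arm", "body": {
  "deltas": [0, 0, 0, 0, 0, 1, 1, 0, 0, 0, 1, 0, 1, 1, 0, 0, 0, 2, 0, 1, 1, 0, 0, 0, 2.5, 0, 1, 1, 0, 0, 0, 3, 0, 1, 1, 0, 0, 0, 3.5, 0, 1, 1]
}}

```text
time: 5.8
tool_pos: [0.4824, 0.1231, 0.0109]
ee_rot: [3.142, 0.002, -0.27]
wrist_force: [-3.1, 1.2, 2.9]
width: 0.0004
finger_force: 1.6
```

Contact at about 3 N, so the carrier is sliding.

>>> {"method": "move_arm", "body": {
  "deltas": [0, 0, 0, 0.5, 0, 0, 1, 0, 0, 0, 1, 0, 0, 1, 0, 0, 0, 1.5, 0, 0, 1, 0, 0, 0, 2, 0, 0, 1, 0, 0, 0, 2.5, 0, 0, 1, 0, 0, 0, 2.8, 0, 0, 1]
}}

```text
time: 6.4
tool_pos: [0.5101, 0.1153, 0.0107]
ee_rot: [3.141, -0.0, -0.27]
wrist_force: [-3.1, 0.8, 3.3]
width: 0.0002
finger_force: 1.6
```

>>> {"method": "move_arm", "body": {
  "deltas": [0, 0, 0, 0.2, 0, 0, 1, 0, 0, 0, 0.4, 0, 0, 1, 0, 0, 0, 0.6, 0, 0, 1, 0, 0, 0, 0.75, 0, 0, 1]
}}

```text
time: 6.8
tool_pos: [0.5165, 0.1135, 0.0107]
ee_rot: [3.141, 0.001, -0.27]
wrist_force: [-6.4, 2.0, 4.8]
width: 0.0007
finger_force: 3.1
```

>>> {"method": "move_arm", "body": {
  "deltas": [0, 0, 0, 0.1, 0, 0, 1, 0, 0, 0, 0.2, 0, 0, 1, 0, 0, 0, 0.2, 0, 0, 1]
}}

```text
time: 7.1
tool_pos: [0.5163, 0.1135, 0.0107]
ee_rot: [3.141, 0.005, -0.27]
wrist_force: [-9.4, 1.2, 6.9]
width: 0.0003
finger_force: 4.4
```

The hard stop is reached. I'll give it a little more, then back off and rise.

>>> {"method": "move_arm", "body": {
  "deltas": [0, 0, 0, 0.2, 0, 0, 1, 0, 0, 0, 0.3, 0, 0, 1, 0, 0, 0, 0.3, 0, 0, 1, 0, 0, 0, 0.3, 0, 0, 1]
}}

```text
time: 7.5
tool_pos: [0.5161, 0.1136, 0.0107]
ee_rot: [3.14, 0.012, -0.269]
wrist_force: [-15.4, 2.4, 11.1]
width: 0.0006
finger_force: 8.0
```

>>> {"method": "move_arm", "body": {
  "deltas": [0, 0, 0, -2, 0, 0, 1, 0, 0, 0, -4, 0, 0, 1, 0, 0, 0, -4, 0, -4, 1, 0, 0, 0, -4, 0, -9, 1, 0, 0, 0, -4, 0, -14, 1, 0, 0, 0, -4, 0, -19, 1, 0, 0, 0, -4, 0, -19, 1]
}}

```text
time: 8.2
tool_pos: [0.4886, 0.1233, 0.2101]
ee_rot: [-3.135, -0.018, -0.271]
wrist_force: [0.6, -0.4, 0.2]
width: 0.0009
finger_force: 0.0
```

```bash
python3 - <<'E'
from h import *
s=snap('side','s4');o=robot.get_obs();print(o['tool_pos'],o['wrist_force'])
s=dict(s)
# post: cylinder points between z .03 and .078
W=np.array([[P(s,u,v) for u in range(290,400)] for v in range(180,300)]).reshape(-1,3)
d=W-np.array([.6285,.079,0]);a=d[:,0]*.9637-d[:,1]*.267;b=d[:,0]*.267+d[:,1]*.9637
m=(W[:,2]>.04)&(W[:,2]<.085)&(a<-50e-3)&(a>-.16)&(abs(b)<.03);print(m.sum(),a[m].mean(),b[m].mean(),W[m].mean(0))
# fingertip in view: lowest points of finger
m=(W[:,2]>.1)&(a<-.08)&(abs(b)<.03);print(m.sum(), W[m][:,2].min() if m.any() else '')
# cap from side
m=(W[:,2]>.15)&(abs(a)<.03)&(abs(b)<.03);print(m.sum(),W[m].mean(0))
im=cv2.imread('pics/s4.png');cv2.imwrite('pics/s4c.png',cv2.resize(im[90:290,230:430],None,fx=3,fy=3,interpolation=2))
E
```

```text
[0.48676215 0.1230943  0.2058378 ] [0.65475369 0.11917306 0.10034277]
157 -0.10512197469050656 0.009359408057502086 [0.52969358 0.11608698 0.0632459 ]
0 
58 [0.61793769 0.0962596  0.16243038]
```

View pics/s4c.png

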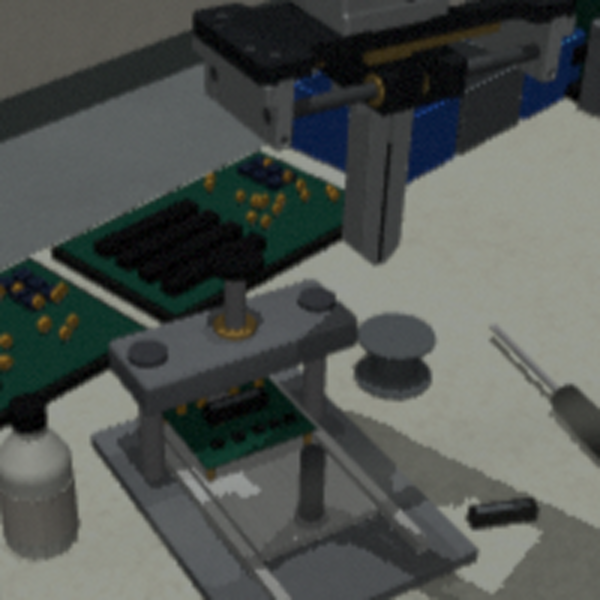

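The view shows the post moved in to about -100 mm, with the loose items unmoved. Next, go above the cap.

>>> {"method": "move_arm", "body": {
  "deltas": [0, 0, 0, 4, 0.2, 0, 1, 0, 0, 0, 8, 0.4, 0, 1, 0, 0, 0, 12, 0.5, 0, 1, 0, 0, 0, 14.8, 0.5, 0, 1, 0, 0, 0, 14.8, 0.5, 0, 1, 0, 0, 0, 14.8, 0.5, 0, 1, 0, 0, 0, 14.8, 0.5, 0, 1]
}}

```text
time: 8.95
tool_pos: [0.6236, 0.0789, 0.1999]
ee_rot: [3.141, 0.001, -0.27]
wrist_force: [0.7, 1.1, 0.6]
width: 0.0005
finger_force: 0.0
```

```bash
python3 - <<'E'
from h import *
s=snap('side','s5');o=robot.get_obs();print(o['tool_pos'],o['ee_rot'],o['wrist_force'])
W=np.array([[P(s,u,v) for u in range(270,350)] for v in range(60,200)]).reshape(-1,3)
d=W-np.array([.6285,.079,0])
for z0,z1 in((.17,.19),(.19,.21),(.21,.23),(.23,.25),(.25,.28),(.15,.17)):
  m=(W[:,2]>z0)&(W[:,2]<z1)&(np.hypot(d[:,0],d[:,1])<.04);print(z0,m.sum(),W[m].mean(0) if m.any() else '')
im=cv2.imread('pics/s5.png');cv2.imwrite('pics/s5c.png',cv2.resize(im[90:290,230:430],None,fx=3,fy=3,interpolation=2))
E
```

```text
[0.6235569  0.07901128 0.20063347] [ 3.14146864e+00  2.45424126e-04 -2.69574061e-01] [ 0.18972185 -0.38407018 -0.01002836]
0.17 0 
0.19 0 
0.21 0 
0.23 73 [0.6156001  0.08513145 0.24473484]
0.25 259 [0.61811513 0.08705998 0.26536785]
0.15 215 [0.62564081 0.08829864 0.16502209]
```

View pics/s5c.png

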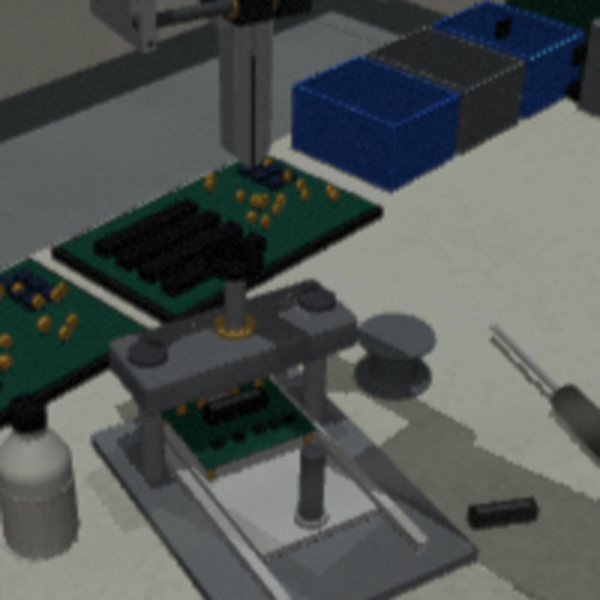

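The fingers are above the cap at tip z≈0.237, so contact should come about 71 mm lower. Descending to just above it.

>>> {"method": "move_arm", "body": {
  "deltas": [0, 0, 0, 0.5, -0.1, 2, 1, 0, 0, 0, 0.5, -0.1, 4, 1, 0, 0, 0, 0.5, -0.1, 5.5, 1, 0, 0, 0, 0.5, -0.1, 6, 1, 0, 0, 0, 0.5, -0.1, 6, 1, 0, 0, 0, 0.5, -0.1, 6, 1]
}}

```text
time: 9.6
tool_pos: [0.6298, 0.0783, 0.1419]
ee_rot: [-3.141, -0.002, -0.27]
wrist_force: [0.6, -1.2, 0.4]
width: 0.0002
finger_force: 0.0
```

>>> {"method": "move_arm", "body": {
  "deltas": [0, 0, 0, 0, 0, 0.3, 1, 0, 0, 0, 0, 0, 0.6, 1, 0, 0, 0, 0, 0, 0.9, 1, 0, 0, 0, 0, 0, 1.2, 1, 0, 0, 0, 0, 0, 1.5, 1, 0, 0, 0, 0, 0, 1.5, 1]
}}

```text
time: 10.2
tool_pos: [0.6296, 0.0781, 0.1256]
ee_rot: [3.142, -0.0, -0.27]
wrist_force: [-0.2, -0.6, 3.0]
width: 0.0007
finger_force: 1.0
```

>>> {"method": "move_arm", "body": {
  "deltas": [0, 0, 0, 0, 0, 0.2, 1, 0, 0, 0, 0, 0, 0.4, 1, 0, 0, 0, 0, 0, 0.6, 1, 0, 0, 0, 0, 0, 0.6, 1]
}}

```text
time: 10.6
tool_pos: [0.6297, 0.0782, 0.1195]
ee_rot: [3.142, -0.0, -0.27]
wrist_force: [0.3, -0.4, 2.0]
width: 0.0004
finger_force: 1.2
```

>>> {"method": "move_arm", "body": {
  "deltas": [0, 0, 0, 0, 0, 0.15, 1, 0, 0, 0, 0, 0, 0.3, 1, 0, 0, 0, 0, 0, 0.3, 1]
}}

```text
time: 10.9
tool_pos: [0.6296, 0.0782, 0.1166]
ee_rot: [3.142, -0.0, -0.27]
wrist_force: [0.6, -0.8, 2.7]
width: 0.0005
finger_force: 1.3
```

>>> {"method": "move_arm", "body": {
  "deltas": [0, 0, 0, 0, 0, 0.15, 1, 0, 0, 0, 0, 0, 0.3, 1, 0, 0, 0, 0, 0, 0.3, 1]
}}

```text
time: 11.2
tool_pos: [0.6297, 0.0781, 0.1149]
ee_rot: [-3.141, -0.001, -0.27]
wrist_force: [-0.5, -0.5, 5.6]
width: 0.0004
finger_force: 2.7
```

>>> {"method": "move_arm", "body": {
  "deltas": [0, 0, 0, 0, 0, 0.15, 1, 0, 0, 0, 0, 0, 0.3, 1, 0, 0, 0, 0, 0, 0.3, 1]
}}

```text
time: 11.5
tool_pos: [0.6298, 0.0782, 0.1126]
ee_rot: [-3.141, -0.002, -0.27]
wrist_force: [-2.2, -0.5, 8.4]
width: 0.0008
finger_force: 3.8
```

Soft stop reached at about .115. Continuing in 1–2 mm steps.

>>> {"method": "move_arm", "body": {
  "deltas": [0, 0, 0, 0, 0, 0.1, 1, 0, 0, 0, 0, 0, 0.2, 1, 0, 0, 0, 0, 0, 0.2, 1]
}}

```text
time: 11.8
tool_pos: [0.6298, 0.0782, 0.1115]
ee_rot: [-3.141, -0.002, -0.27]
wrist_force: [-2.8, -0.4, 9.6]
width: 0.0005
finger_force: 5.0
```

>>> {"method": "move_arm", "body": {
  "deltas": [0, 0, 0, 0, 0, 0.1, 1, 0, 0, 0, 0, 0, 0.15, 1, 0, 0, 0, 0, 0, 0.15, 1]
}}

```text
time: 12.1
tool_pos: [0.6299, 0.0781, 0.1113]
ee_rot: [-3.141, -0.003, -0.27]
wrist_force: [-4.8, -0.0, 14.4]
width: 0.0003
finger_force: 6.7
```

Hard stop: depth stays the same and force is 14.4 N. Adding about 1 mm.

>>> {"method": "move_arm", "body": {
  "deltas": [0, 0, 0, 0, 0, 0.05, 1, 0, 0, 0, 0, 0, 0.1, 1, 0, 0, 0, 0, 0, 0.1, 1]
}}

```text
time: 12.4
tool_pos: [0.6299, 0.0782, 0.1111]
ee_rot: [-3.141, -0.004, -0.27]
wrist_force: [-4.4, -0.3, 16.2]
width: 0.0
finger_force: 7.7
```

>>> {"method": "move_arm", "body": {
  "deltas": [0, 0, 0, 0, 0, 0.05, 1, 0, 0, 0, 0, 0, 0.05, 1, 0, 0, 0, 0, 0, 0.05, 1, 0, 0, 0, 0, 0, 0.05, 1, 0, 0, 0, 0, 0, 0.05, 1]
}}

```text
time: 12.9
tool_pos: [0.6299, 0.0782, 0.111]
ee_rot: [-3.141, -0.004, -0.27]
wrist_force: [-5.6, -0.5, 16.8]
width: 0.0009
finger_force: 8.2
```

>>> {"method": "move_arm", "body": {
  "deltas": [0, 0, 0, 0, 0, 0.04, 1, 0, 0, 0, 0, 0, 0.04, 1, 0, 0, 0, 0, 0, 0.04, 1, 0, 0, 0, 0, 0, 0.04, 1, 0, 0, 0, 0, 0, 0.04, 1, 0, 0, 0, 0, 0, 0.04, 1, 0, 0, 0, 0, 0, 0.04, 1, 0, 0, 0, 0, 0, 0.04, 1]
}}

```text
time: 13.7
tool_pos: [0.6299, 0.0782, 0.1108]
ee_rot: [-3.141, -0.004, -0.27]
wrist_force: [-5.3, -0.7, 16.7]
width: 0.0006
finger_force: 8.6
```

Held for over a second at about 17 N, which only the hard stop can give. Release straight up.

>>> {"method": "move_arm", "body": {
  "deltas": [0, 0, 0, 0, 0, -0.6, 1, 0, 0, 0, 0, 0, -1.2, 1, 0, 0, 0, 0, 0, -1.8, 1, 0, 0, 0, 0, 0, -2.4, 1, 0, 0, 0, 0, 0, -4, 1, 0, 0, 0, 0, 0, -6, 1, 0, 0, 0, 0, 0, -8, 1, 0, 0, 0, 0, 0, -8, 1]
}}

```text
time: 14.5
tool_pos: [0.6307, 0.0783, 0.188]
ee_rot: [-3.14, -0.004, -0.27]
wrist_force: [0.0, -0.2, 0.5]
width: 0.0006
finger_force: 0.0
```

```bash
python3 - <<'E'
from h import *
s=snap('side','s6');o=robot.get_obs();print(o['tool_pos'],o['wrist_force'])
W=np.array([[P(s,u,v) for u in range(270,400)] for v in range(130,300)]).reshape(-1,3)
d=W-np.array([.6285,.079,0]);a=d[:,0]*.9637-d[:,1]*.267;b=d[:,0]*.267+d[:,1]*.9637
m=(W[:,2]>.04)&(W[:,2]<.085)&(a<-50e-3)&(a>-.16)&(abs(b)<.03);print('post a',a[m].mean())
m=(W[:,2]>.13)&(W[:,2]<.18)&(np.hypot(a,b)<.025);print('cap z',W[m][:,2].max())
E
```

```text
[0.62997748 0.07830639 0.18601017] [-0.15370625  0.41623396  0.16915732]
post a -0.1052254870589496
cap z 0.16835377439321636
```

The plunger is up, the carrier is in and the robot is clear.

```bash
python3 -c "
from bench import robot
print(robot.close_job())"
```

```text
the job is handed in; nothing more can be done
None
```

I slid the carrier to its stop, pressed the header to the hard stop at about 17 N for over a second and let the plunger come back up; the job is handed in at about 14.5 s, but no verdict was shown.

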